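Pointing check at a micro-injection station, then pipettes down

ROBOT

A 7-joint arm with a two-finger parallel gripper is mounted at the origin on the work surface. World frame = base frame: x ahead of the robot, y to its left, z up, the work surface at z = 0. Lengths are in mm, angles in rad, forces in N, time in s.
With the tool pointing down it reaches from about 425 to 875 mm from the base axis. Payload 4.7 kg.
Tool frame: the origin (TCP) lies between the finger pads, 19 mm behind the fingertips; this is the grasp point; z points along the fingers, y is the line along which they close (so a half turn about z gives the same grasp; the last joint's range is limited). The gripper opens to 85 mm and grips with 20 to 120 N. Pads are 22 mm wide; open, the fingers measure 114 mm over their backs; the gripper's body (76 mm by 85 mm) begins 54 mm behind the grasp point. The pads swing forward as they close: fully open they stand 13 mm farther back than shut.
Start: joints at [0.014, 0.321, -0.07, 1.45, 0.023, 1.371, -0.057], TCP at [650.018, -0.024, 250.049] pointing down, gripper open.
Joint ranges: [-2.86, 2.86], [-0.3, 2.09], [-1.38, 1.24], [0.06, 2.45], [-1.56, 4.7], [0.09, 2.05], [-2.69, 2.69]. Speed limits (rad/s): [2.57, 2.57, 3.14, 3.14, 3.14, 3.14, 3.14].

INTERFACE

Orientations are given as [roll, pitch, yaw] about the fixed x, y, z axes, in that order (R = Rz(yaw) Ry(pitch) Rx(roll)).
In Python, from cell import * gives the robot as it stands. The module is installed in compiled form; this text tells all that it offers.
- The arm moves only by the shell command python3 -m crank 'ROWS' [OPENING] [FORCE]. ROWS is a JSON object of lists of equal length, an entry for each row: "travel": the shift along the tool's x, y, z as a fraction of full scale, a list of three; "roll": the turn about the tool's z as a fraction of full scale. A call has 1 to 20 rows; each row shifts and turns the commanded pose from where the row before left it, along the tool's axes as they then stand; what a row does not reach is not made up. Full scale, the value 1, is 50 mm for a shift and pi/4 rad for a turn. A row lasts 1/10 s, in which the tool goes at most 50 mm and 8.59 degrees, less where a joint would pass 70% of its speed; a pose out of reach is approached as far as the arm can. A call with a number of a shift or a turn outside -1 to 1 is refused whole. A call with a gripper value outside its range is refused whole. OPENING is the gripper's target within -1 to 1 (fully open at 1, half-way at 0, shut at -1), set as the call begins (- or left out, the last holds). The fingers move at their own pace and stop on an object; FORCE is the grip in N (left out, the last holds). Time passes only in rows, so rows that do not move let the fingers close. It gives the time, the measured TCP pose, the force, the opening and the grip force at its end, in the units of the state.
- state(): the state, without advancing time (a new reading comes with each control period).
- read_camera(name): name is "scene" or "side" or "wrist"; returns a dict with "pixels" (420x560x3 uint8, blue, green, red), "fovy" (degrees; the focal length in pixels is half the picture's height over the tangent of half this angle, whatever the lens; pixels are square), "cx", "cy" (the principal point, pixels), "world_to_cam" (4x4, takes a point from world to camera coordinates). Camera axes: x right, y down, z forward; pixel columns grow to the right and rows downward; lengths in mm; the calibration is good to about 2 mm. The wrist camera is an equidistant fisheye: a pixel r from the principal point sees the ray r / f radians off the axis. A picture is of the moment at which its call begins. There is no depth.
- sign_off(): hands the job in; it is judged then, once.
The state is a dict: "clock": time; "qpos": joint angles; "dq": joint speeds; "effort": joint torques, N m; "tool_pos": TCP position; "tcp_rot": TCP orientation; "contact_force": force on the tool from outside, world axes, zero at the start; "wrist_torque": the same for the moment, N m; "width": finger opening in mm; "gripper_force": force on a finger pad.
Only numpy, scipy, OpenCV 4.12 (cv2) and the standard library are available. Lean on these libraries where they do the work, as an engineer would, in place of code of your own. Each camera call takes 0.05 s, during which the arm holds its last target. There are 200 camera calls.

TASK

Before the two pipettes are lowered, make the pointing check of their injectors: fingers aimed straight down, point first at the vent lever lying on top of the air injector, then at the plunger of the syringe standing on the oil injector, each time holding the fingertips one to three centimetres above its middle for two full seconds without touching the injector. Then send the pipettes down: with a fingertip gently press the DOWN button (the left one, as the robot sees it, of the two white buttons on the joystick head) all the way in, let it go and come away. Do not press the UP button beside it, pick nothing up, and leave the loose things where they stand.

Things in the scene. Friction and masses are not known exactly. Their poses are not given: they have to be found in the camera images.
- air_injector: Fixed air micro-injector: metal barrel 42 mm thick, 190 mm long on a black foot, along its x axis, rear (+x) end raised 12 degrees; ribbed dial in front, a thumbwheel each side (82 mm over both), a flat lever on top, NO syringe. Origin: under the foot's centre, on the base plate 8 mm above the bench; z up; yaw within 0.25. It stands left, middle or right.
- vent_lever (a point): Middle of the upper face of the air injector's vent lever, a flat steel leaf 14 mm wide, 60 mm long on top of the barrel; about 21 mm behind (+x of) and 112 mm above the injector's origin, axes as the injector's (z straight up). The leaf rises 12 degrees to the rear, where a round pivot cap is the highest spot, 8 mm above this point.
- oil_injector: Oil micro-injector, fixed: same barrel, dial, thumbwheels and foot as the air injector, but without lever and with a clear syringe standing upright on the rear of the barrel. Origin: centre of the foot's underside, on the base plate; z up.
- plunger_top (a point): Centre of the upper face of the thumb disc (23 mm across) of the syringe's plunger, the highest point of the oil injector: 58 mm behind (+x of) the injector's origin and 195 to 222 mm above it, as far as the plunger stands out. z straight up. It slides down easily (2 N) if touched.
- joystick: Fixed joystick box: cream, 150 mm deep, 100 mm wide, 50 mm high, with a black ribbed cylindrical head (60 mm across) leaning 12 degrees towards the robot, two white round buttons on its flat top. Origin: under the box's centre, on the base plate; z up; yaw within 0.25. It stands left, middle or right.
- down_button_top (a point): Centre of the upper face of the DOWN button (white, 16 mm across), on the left as the robot sees it (joystick's +y side), about 139 mm above the joystick's origin, 9 mm proud of the head. z: out of the face, 12 degrees from vertical, leaning to the robot; y: along the row of buttons; pressed along -z. 30 mm from the UP button's centre.
- down_button (a joint): How far the DOWN button is pressed: 0 m out, 0.005 m fully in. Spring: 5 N fully in; returns by itself.
- up_button_top (a point): Centre of the upper face of the UP button, the same as the DOWN button, on the right as the robot sees it (joystick's -y side).
- up_button (a joint): How far the UP button is pressed: 0 out, 0.005 m fully in.
- vial: Loose clear glass vial with white cap, 22 mm across, 42 mm high, upright on the base plate between the instruments. Origin: centre of underside.
- oil_vial: Loose amber vial with black cap, 23 mm across, 50 mm high, upright on the base plate between the instruments. Origin: centre of underside.
- dish: Loose covered clear petri dish, 57 mm across, 13 mm high, behind the base plate. Origin: centre of underside.
- oil_bottle: Loose amber bottle, 48 mm across, 85 mm high, behind the base plate. Origin: centre of underside.
- tip_box: Loose pipette-tip box, 85 x 120 x 60 mm, behind the base plate. Origin: centre of underside.
- spare_syringe: Loose spare syringe lying on the bench left of the base plate, 100 mm long, 26 mm wide at its flange, 20 mm high. Origin: under its middle.
- driver: Loose screwdriver, 150 mm long, lying on the bench right of the base plate.
- tube_rack: Loose empty white tube rack, 75 x 100 x 35 mm, right of the base plate. Origin: centre of underside.

How it is judged (in metres and radians):
On the way, in this order (a step that is already met when the one before it is completed fails the run):
1. the tool points down at the air injector's vent lever from just above it, for 1.8 s (horizontal distance between the grasp point and vent_lever below 0.015 m and z of the grasp point in the frame of vent_lever between 0.02 and 0.06 m and angle between the grasp point's own z axis and vertical above 2.7 rad), for 1.8 s.
2. then it points down at the plunger of the oil injector's syringe from just above it, for 1.8 s (horizontal distance between the grasp point and plunger_top below 0.015 m and z of the grasp point in the frame of plunger_top between 0.02 and 0.06 m and angle between the grasp point's own z axis and vertical above 2.7 rad), for 1.8 s.
3. then the fingers press the DOWN button in (over 4 mm of its 5 mm) (value of joint down_button above 0.004 m and contact force between the fingers and joystick above 0.5 N), for 0.05 s.
At the end, for the whole second after the job is handed in: Both buttons are out again (1 mm), the plunger has not moved (2 mm), every loose thing is at rest within 10 mm of its start. Pointing counts with the TCP within 15 mm of the named point horizontally, 20 to 60 mm above it, the tool within 25 degrees of straight down (value of joint each of down_button, up_button below 0.001 m and distance of plunger_top from where it was at the start of the episode below 0.002 m and not (distance of any of vial, oil_vial, dish, oil_bottle, tip_box, spare_syringe, driver, tube_rack from where it was at the start of the episode above 0.01 m) and linear speed of each of vial, oil_vial, dish, oil_bottle, tip_box, spare_syringe, driver, tube_rack below 0.02 m/s); the robot touches nothing.
It fails at once if the robot touches an injector or its syringe (contact force between any of the fingers, the arm and air_injector above 0.3 N or contact force between any of the fingers, the arm and oil_injector above 0.3 N).
It fails at once if the syringe's plunger is moved by more than 2 mm (distance of plunger_top from where it was at the start of the episode above 0.002 m).
It fails at once if the UP button is pressed (over 2 mm) (value of joint up_button above 0.002 m).
It fails at once if the joystick is pressed harder than 40 N (contact force between any of the fingers, the arm and joystick above 40 N).
It fails at once if a loose thing is lifted, carried or pushed by more than 10 mm (distance of any of vial, oil_vial, dish, oil_bottle, tip_box, spare_syringe, driver, tube_rack from where it was at the start of the episode above 0.01 m).
It also fails if it takes over 64 s, if anything falls off the work surface, if the arm or the gripper's body presses on something with over 40 N, if the wrist force passes 120 N, or if a joint passes its speed limit or range.

## Working session

There is one attempt and no reset: what is moved stays moved. The work goes in short steps, Python scripts to look and compute and a shell command to move; the robot and the scene stay as the last step left them, time stands still between calls to the robot, and variables do not carry over. Pictures are saved under pics/ and viewed, at most 13 in all, crops included, and the job is handed in when it is done.

```bash
mkdir -p pics; cat > h.py <<'E'
from cell import *
import numpy as np, cv2
from scipy.optimize import least_squares
def snap(n,f):
    c=read_camera(n); cv2.imwrite('pics/'+f,c['pixels']); 
    np.savez('pics/'+f+'.npz',**{k:c[k] for k in('fovy','cx','cy','world_to_cam')}); return c
def proj(c,p):
    M=np.array(c['world_to_cam']); q=M[:3,:3]@p+M[:3,3]; f=210/np.tan(np.radians(float(c['fovy']))/2)
    if c.get('fish'): 
        r=np.hypot(q[0],q[1]); t=np.arctan2(r,q[2]); return np.array([c['cx']+f*t*q[0]/r,c['cy']+f*t*q[1]/r])
    return np.array([c['cx']+f*q[0]/q[2],c['cy']+f*q[1]/q[2]])
def load(f):
    d=dict(np.load('pics/'+f+'.npz')); d['fish']='wrist' in f; return d
def tri(obs,p0=(600,0,100)):  # obs list (file,(u,v))
    cs=[(load(f),np.array(uv)) for f,uv in obs]
    s=least_squares(lambda p:np.concatenate([proj(c,p)-uv for c,uv in cs]),p0)
    return s.x.round(1),s.fun.round(1)
E
python3 - <<'E'
from h import *
a=[snap(n,n+'0.png')['pixels'] for n in('scene','side','wrist')]
for n in('scene','side','wrist'):
    c=load(n+'0.png');M=c['world_to_cam'];print(n,c['fovy'],(-M[:3,:3].T@M[:3,3]).round(),M[2,:3].round(2))
s=state();print(s['clock'],s['tool_pos'],s['tcp_rot'],s['width'])
E
```

```text
scene 42.265339230104416 [ 970. -646. 1262.] [-0.27  0.49 -0.83]
side 51.58698309671314 [ 433. 1070.  781.] [ 0.14 -0.86 -0.5 ]
wrist 65.70646984690485 [650.  67. 373.] [-0.   -0.26 -0.96]
0.15 [ 6.49616158e+02 -4.10978346e-02  2.49169417e+02] [-3.14011809e+00  9.92625802e-05  1.57084392e+00] 85.4357851155322
```

View pics/scene0.png

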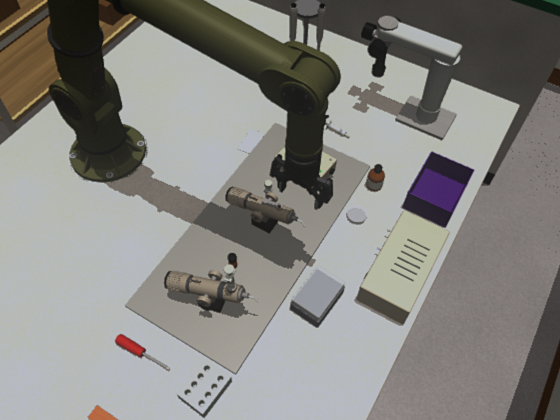

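View pics/side0.png

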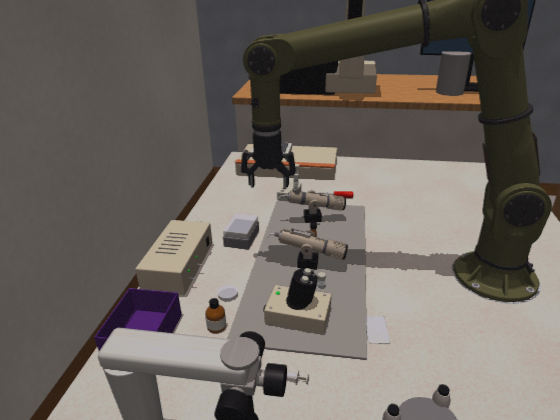

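View pics/wrist0.png

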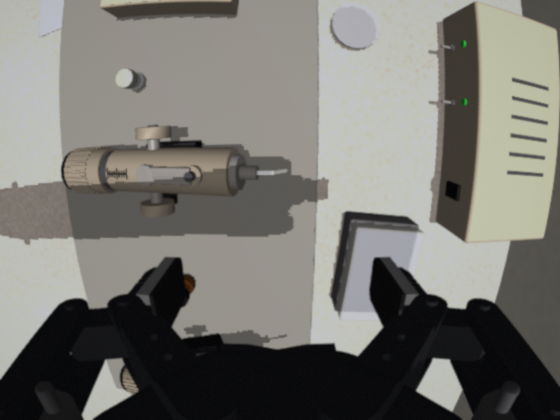

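The scene view shows the oil injector nearest at (205,285), the air injector at (262,208) and the joystick behind the gripper. In the side view the joystick is at (300,300). In the wrist view the air injector's lever runs from about (140,172) to (192,174). Next I'll look at enlarged crops.

```bash
python3 - <<'E'
from h import *
r=lambda f,x,y,w,h,k:cv2.resize(cv2.imread('pics/'+f)[y:y+h,x:x+w],None,fx=k,fy=k,interpolation=cv2.INTER_CUBIC)
A=r('wrist0.png',100,120,100,75,4); B=r('scene0.png',190,240,100,75,4); C=r('side0.png',260,160,100,75,4); D=r('side0.png',265,225,100,75,4)
D2=r('scene0.png',220,170,100,75,4)
D3=r('side0.png',265,255,100,75,4)
cv2.imwrite('pics/c1.png',np.vstack([np.hstack([A,B]),np.hstack([C,D3])]))
E
```

```text
(no output)
```

View pics/c1.png

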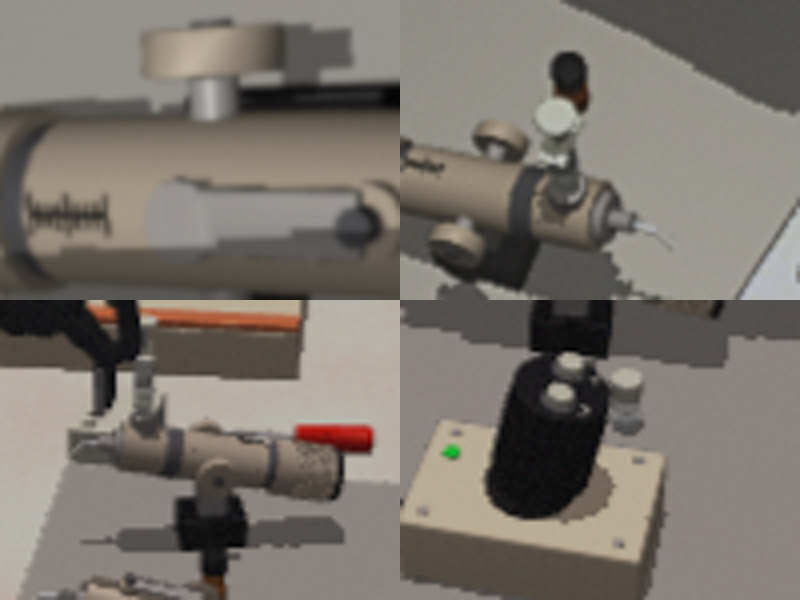

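```bash
cat >> h.py <<'E'
def ray(f,uv,z):
    c=load(f); return least_squares(lambda p:proj(c,np.array([p[0],p[1],z]))-np.array(uv),(600,0)).x.round(1)
E
python3 - <<'E'
from h import *
for uv in((139,174),(145,175),(167,174.5),(189,175),(195,171)):print(uv,ray('wrist0.png',uv,120))
print(tri([('scene0.png',(229.25,269.5)),('side0.png',(297,165.5))]))
for z in(203,215,230):print(ray('scene0.png',(229.25,269.5),z),ray('side0.png',(297,165.5),z))
print(ray('side0.png',(305.5,278),147),ray('side0.png',(307.5,270.5),147))
print(ray('wrist0.png',(125,79),50))
E
```

```text
(139, 174) [533.8  28.3]
(145, 175) [539.3  27.3]
(167, 174.5) [559.3  27.2]
(189, 175) [578.3  26.4]
(195, 171) [583.5  29.6]
(array([ 602.6, -223.2,  211.5]), array([-1. , -0.4, -1.6,  0.4]))
[ 602.2 -219.4] [ 600.3 -246.7]
[ 606.4 -224.2] [ 596.8 -219.4]
[ 611.6 -230.3] [ 592.4 -185.3]
[514.5 269.8] [512.9 240.8]
[489.  120.6]
```

```bash
python3 -m crank '{"travel":[[-0.15,-0.45,0],[-0.15,-0.45,0],[-0.15,-0.45,0],[-0.15,-0.45,0],[0,0,0],[0,0,0],[0,0,0],[0,0,0]],"roll":[0,0,0,0,0,0,0,0]}' -1 20
python3 - <<'E'
from h import *
for n in('scene','side','wrist'):snap(n,n+'1.png')
r=lambda f,x,y,w,h,k:cv2.resize(cv2.imread('pics/'+f)[y:y+h,x:x+w],None,fx=k,fy=k,interpolation=cv2.INTER_CUBIC)
A=cv2.imread('pics/wrist1.png')
w=r('wrist1.png',200,70,160,120,5)
B=r('scene1.png',260,120,100,75,4)
cv2.imwrite('pics/c2.png',np.vstack([np.hstack([A[:300,80:480],r('wrist1.png',220,80,120,90,10/3)]),np.hstack([B,r('side1.png',260,160,100,75,4)])]))
E
```

```text
clock: 0.95
tool_pos: [560.6, -29.5, 249.8]
tcp_rot: [-3.142, -0.0, 1.572]
contact_force: [-0.2, -0.3, -1.4]
width: 0.2
gripper_force: 0.0
```

View pics/c2.png

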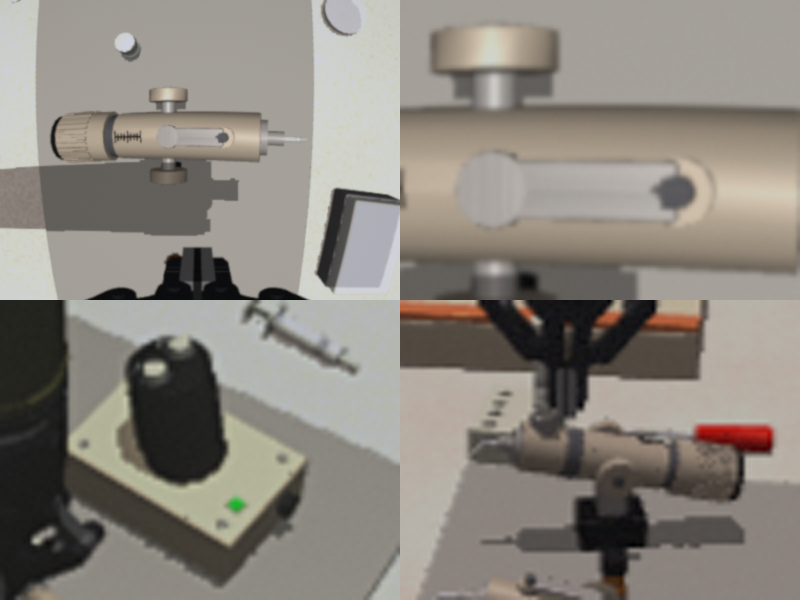

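```bash
python3 - <<'E'
from h import *
for uv in((236,136.4),(271.6,137),(303,137.6)):print(uv,ray('wrist1.png',uv,120))
print('D',tri([('scene1.png',(305.5,131.2)),('side0.png',(305.5,278))]))
print('U',tri([('scene1.png',(298.8,137)),('side0.png',(307.5,270.5))]))
E
```

```text
(236, 136.4) [528.4  26.9]
(271.6, 137) [556.1  26.2]
(303, 137.6) [580.5  25.9]
D (array([518.1, 267.5, 143.9]), array([-1.6, -0.6, -1.4,  0.3]))
U (array([515.2, 239. , 144.8]), array([-0.9, -0.3, -0.9,  0.2]))
```

```bash
python3 -m crank '{"travel":[[0.38,-0.02,0],[0.38,-0.02,0],[0.38,-0.02,0.2],[0,0,0.4],[0,0,0.4],[0,0,0.3],[0,0,0.3],[0,0,0.2],[0,0,0],[0,0,0],[0,0,0]],"roll":[0,0,0,0,0,0,0,0,0,0,0]}'
python3 - <<'E'
from h import *
for n in('scene','side','wrist'):snap(n,n+'2.png')
r=lambda f,x,y,w,h,k:cv2.resize(cv2.imread('pics/'+f)[y:y+h,x:x+w],None,fx=k,fy=k,interpolation=cv2.INTER_CUBIC)
A=cv2.imread('pics/wrist2.png')
cv2.imwrite('pics/c3.png',np.vstack([np.hstack([A[120:420,80:480],r('side2.png',260,160,100,75,4)]),np.hstack([r('scene2.png',230,150,100,75,4),r('side2.png',260,205,100,75,4)])]))
E
```

```text
clock: 2.2
tool_pos: [557.7, 27.0, 161.0]
tcp_rot: [3.14, -0.0, 1.571]
contact_force: [0.7, 0.0, -0.6]
width: -0.2
gripper_force: 0.0
```

View pics/c3.png

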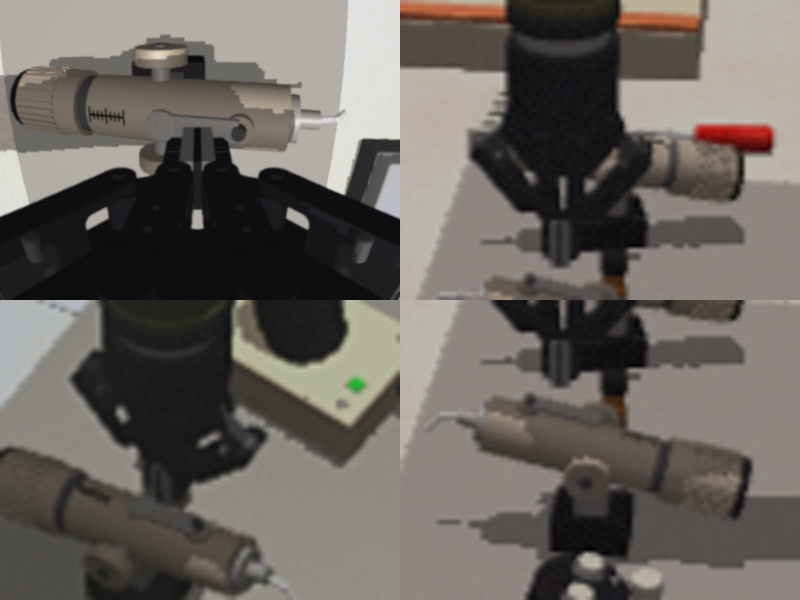

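Fingertips hover over the lever's middle with a clear gap. I'll hold there, then rise and move to a view of the plunger.

```bash
python3 -m crank '{"travel":[[0,0,0],[0,0,0],[0,0,0],[0,0,0],[0,0,0],[0,0,0],[0,0,0],[0,0,0],[0,0,0],[0,0,0],[0,0,0],[0,0,0],[0,0,0],[0,0,0],[0,0,0],[0,0,0],[0,0,0],[0,0,0],[0,0,0],[0,0,0]],"roll":[0,0,0,0,0,0,0,0,0,0,0,0,0,0,0,0,0,0,0,0]}' >/dev/null
python3 -m crank '{"travel":[[0,0,0],[0,0,0],[0,0,-0.4],[0,0,-0.6],[0,0,-0.6],[0,0,-0.6],[0,0,-0.6],[-0.5,0.1,0],[-0.6,0.1,0],[-0.6,0.1,0],[-0.6,0.1,0],[-0.6,0.1,0],[-0.6,0.1,0],[-0.6,0.1,0],[-0.6,0.1,0],[-0.6,0.1,0],[-0.6,0,0],[0,0,0],[0,0,0],[0,0,0]],"roll":[0,0,0,0,0,0,0,0,0,0,0,0,0,0,0,0,0,0,0,0]}'
python3 - <<'E'
from h import *
for n in('scene','side','wrist'):snap(n,n+'3.png')
r=lambda f,x,y,w,h,k:cv2.resize(cv2.imread('pics/'+f)[y:y+h,x:x+w],None,fx=k,fy=k,interpolation=cv2.INTER_CUBIC)
A=cv2.imread('pics/wrist3.png')
cv2.imwrite('pics/c4.png',np.vstack([np.hstack([A[50:350,80:480],r('side3.png',260,160,100,75,4)]),np.hstack([r('scene3.png',260,110,100,75,4),r('side3.png',265,255,100,75,4)])]))
E
```

```text
clock: 6.35
tool_pos: [602.4, -266.5, 300.0]
tcp_rot: [3.141, -0.001, 1.573]
contact_force: [0.3, -0.1, -0.4]
width: 0.0
gripper_force: 0.0
```

View pics/c4.png

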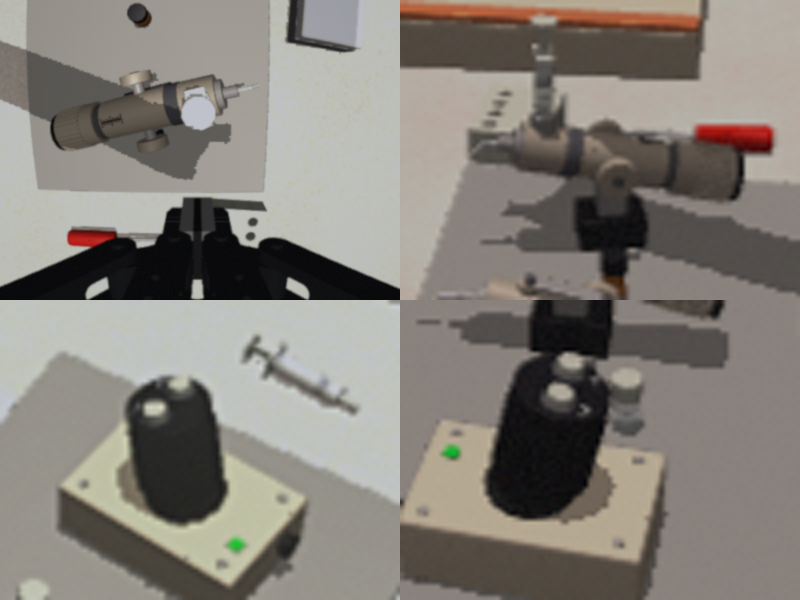

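```bash
python3 - <<'E'
from h import *
print(tri([('scene0.png',(229.25,269.5)),('side3.png',(295.75,165)),('wrist3.png',(279,162))]))
print(tri([('side3.png',(295.75,165)),('wrist3.png',(279,162))]))
print('D',tri([('scene3.png',(305.2,131)),('side3.png',(305.5,278.3))]))
print('U',tri([('scene3.png',(298.8,137)),('side3.png',(307.5,270.5))]))
E
```

```text
(array([ 603.8, -224.7,  213.7]), array([-1.1, -0.1, -0.7,  0.1,  0.1, -0.1]))
(array([ 603.6, -224.8,  214.1]), array([-0.6,  0. , -0.1,  0. ]))
D (array([517.5, 268. , 143.6]), array([-1.4, -0.5, -1.2,  0.3]))
U (array([515.2, 239. , 144.8]), array([-0.9, -0.3, -0.9,  0.2]))
```

```bash
python3 -m crank '{"travel":[[0.42,0.03,0],[0.42,0,0],[0,0,0.3],[0,0,0.3],[0,0,0.3],[0,0,0],[0,0,0],[0,0,0]],"roll":[0,0,0,0,0,0,0,0]}'
python3 - <<'E'
from h import *
for n in('scene','side'):snap(n,n+'4.png')
r=lambda f,x,y,w,h,k:cv2.resize(cv2.imread('pics/'+f)[y:y+h,x:x+w],None,fx=k,fy=k,interpolation=cv2.INTER_CUBIC)
cv2.imwrite('pics/c5.png',np.hstack([r('side4.png',260,130,100,75,4),r('scene4.png',190,220,100,75,4)]))
E
```

```text
clock: 7.3
tool_pos: [603.7, -226.8, 255.5]
tcp_rot: [3.141, 0.0, 1.57]
contact_force: [-0.3, 0.5, 0.5]
width: -0.1
gripper_force: 0.0
```

View pics/c5.png

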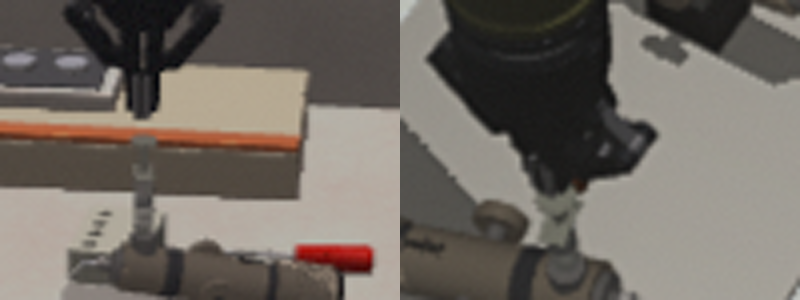

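```bash
python3 -m crank '{"travel":[[0,0,0],[0,0,0],[0,0,0],[0,0,0],[0,0,0],[0,0,0],[0,0,0],[0,0,0],[0,0,0],[0,0,0],[0,0,0],[0,0,0],[0,0,0],[0,0,0],[0,0,0],[0,0,0],[0,0,0],[0,0,0],[0,0,0],[0,0,0]],"roll":[0,0,0,0,0,0,0,0,0,0,0,0,0,0,0,0,0,0,0,0]}' >/dev/null
python3 -m crank '{"travel":[[0,0,0],[0,0,0],[0,0,-0.4],[0,0,-0.5],[0.4,-0.1,0],[0.6,-0.12,0],[0.6,-0.12,0],[0.6,-0.12,0],[0.6,-0.12,0],[0.6,-0.12,0],[0.6,-0.12,0],[0.6,-0.12,0],[0.6,-0.12,0],[0.6,-0.12,0],[0.6,-0.12,0],[0.6,-0.12,0],[0.6,-0.12,0],[0.6,-0.12,0],[0.5,-0.12,0.4],[0,0,0.4]],"roll":[0,0,0,0,0,0,0,0,0,0,0,0,0,0,0,0,0,0,0,0]}'
python3 -m crank '{"travel":[[0,0,0],[0,0,0],[0,0,0]],"roll":[0,0,0]}'
python3 - <<'E'
from h import *
snap('wrist','wrist5.png')
r=lambda f,x,y,w,h,k:cv2.resize(cv2.imread('pics/'+f)[y:y+h,x:x+w],None,fx=k,fy=k,interpolation=cv2.INTER_CUBIC)
cv2.imwrite('pics/c6.png',r('wrist5.png',180,130,200,150,4))
E
```

```text
clock: 11.4
tool_pos: [513.1, 214.3, 260.4]
tcp_rot: [3.14, -0.003, 1.578]
contact_force: [0.3, 0.2, -0.1]
width: -0.1
gripper_force: 0.0
clock: 11.7
tool_pos: [515.5, 208.3, 261.4]
tcp_rot: [3.14, -0.0, 1.569]
contact_force: [-0.4, 0.0, -0.2]
width: -0.3
gripper_force: 0.0
```

View pics/c6.png

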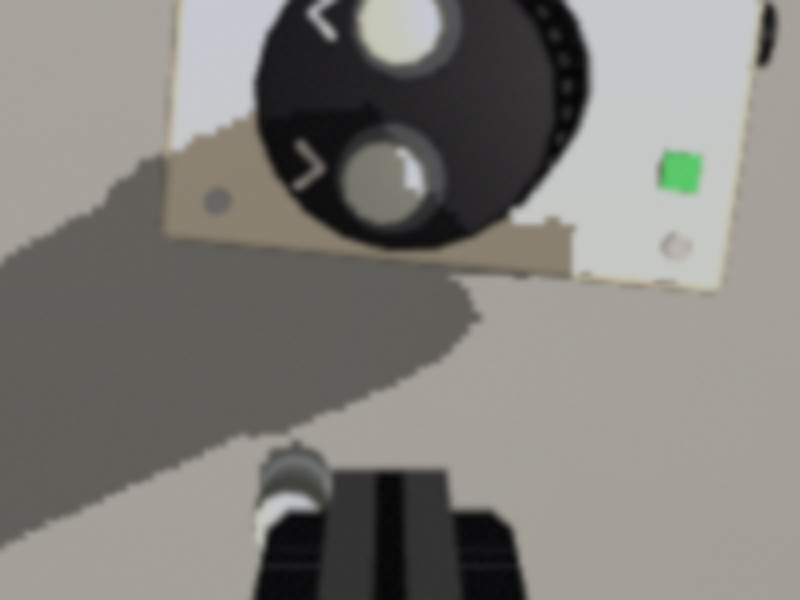

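```bash
python3 - <<'E'
from h import *
print(ray('wrist5.png',(280,136),147),ray('wrist5.png',(275.8,176),147))
print(tri([('scene3.png',(305.2,131)),('side3.png',(305.5,278.3)),('wrist5.png',(280,136))]))
E
```

```text
[517.9 265.6] [514.8 235.9]
(array([517.9, 265.6, 143.3]), array([-1.7,  0.2, -1.2, -0.3, -0. , -0.3]))
```

```bash
python3 -m crank '{"travel":[[0.3,-0.02,0],[0.5,-0.02,0],[0.4,-0.01,0],[0,0,0.4],[0,0,0.5],[0,0,0.4],[0,0,0.3],[0,0,0.1],[0,0,0],[0,0,0],[0,0,0]],"roll":[0,0,0,0,0,0,0,0,0,0,0]}'
python3 - <<'E'
from h import *
for n in('scene','side','wrist'):snap(n,n+'6.png')
r=lambda f,x,y,w,h,k:cv2.resize(cv2.imread('pics/'+f)[y:y+h,x:x+w],None,fx=k,fy=k,interpolation=cv2.INTER_CUBIC)
cv2.imwrite('pics/c7.png',np.vstack([np.hstack([r('side6.png',265,235,100,75,4),r('scene6.png',250,110,100,75,4)]),np.hstack([r('wrist6.png',180,180,200,150,2)]*2)]))
E
```

```text
clock: 12.85
tool_pos: [512.7, 269.4, 176.3]
tcp_rot: [3.14, -0.001, 1.571]
contact_force: [0.7, 0.2, 0.9]
width: 0.1
gripper_force: 0.0
```

View pics/c7.png

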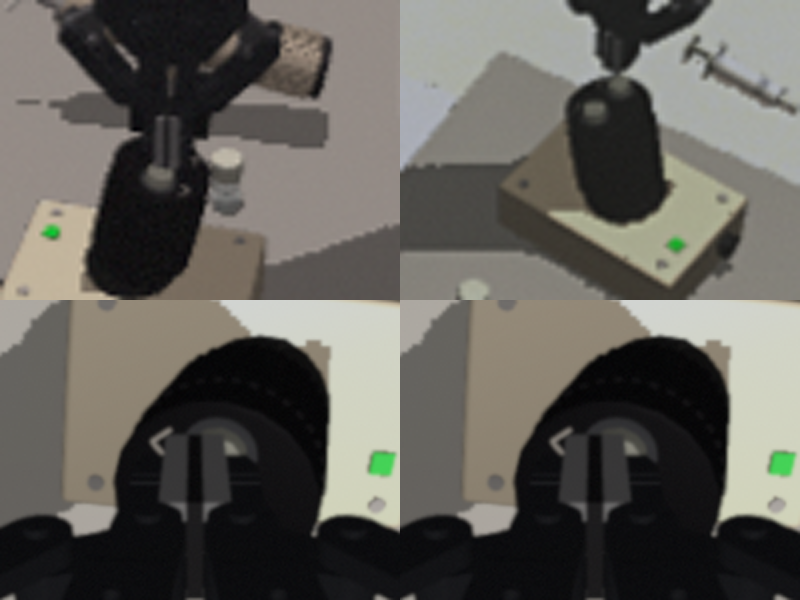

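```bash
python3 -m crank '{"travel":[[-0.02,0.04,0.08],[0,0,0.04],[0,0,0.04],[0,0,0],[0,0,0]],"roll":[0,0,0,0,0]}'|sed -n 2,4p
python3 -m crank '{"travel":[[0,0,0.04],[0,0,0],[0,0,0]],"roll":[0,0,0]}'|sed -n 2,4p
python3 -m crank '{"travel":[[0,0,0.04],[0,0,0],[0,0,0]],"roll":[0,0,0]}'|sed -n 2,4p
```

```text
tool_pos: [513.9, 268.0, 166.9]
tcp_rot: [-3.141, 0.0, 1.571]
contact_force: [-0.9, 0.4, 0.4]
tool_pos: [514.2, 268.1, 165.3]
tcp_rot: [3.141, -0.0, 1.571]
contact_force: [1.1, 0.4, 0.4]
tool_pos: [514.5, 268.1, 163.5]
tcp_rot: [3.14, -0.0, 1.571]
contact_force: [1.1, 0.3, 2.6]
```

Contact starts at about z = 164–165. I'll press on in small steps.

```bash
python3 -m crank '{"travel":[[0,0,0.04],[0,0,0],[0,0,0]],"roll":[0,0,0]}'|sed -n 2,4p
python3 -m crank '{"travel":[[0,0,0.04],[0,0,0],[0,0,0]],"roll":[0,0,0]}'|sed -n 2,4p
```

```text
tool_pos: [514.8, 268.0, 161.6]
tcp_rot: [3.14, -0.0, 1.571]
contact_force: [2.2, -0.2, 4.2]
tool_pos: [515.0, 268.1, 161.0]
tcp_rot: [3.139, -0.0, 1.57]
contact_force: [-0.4, -1.4, 11.7]
```

```bash
python3 -m crank '{"travel":[[0,0,0.02],[0,0,0],[0,0,0]],"roll":[0,0,0]}'|sed -n 2,4p
python3 - <<'E'
from h import *
for n in('scene','side'):snap(n,n+'7.png')
r=lambda f,x,y,w,h,k:cv2.resize(cv2.imread('pics/'+f)[y:y+h,x:x+w],None,fx=k,fy=k,interpolation=cv2.INTER_CUBIC)
cv2.imwrite('pics/c8.png',np.hstack([r('side7.png',280,245,50,50,8),r('scene7.png',285,115,50,50,8)]))
E
```

```text
tool_pos: [515.1, 268.1, 160.9]
tcp_rot: [3.138, -0.001, 1.57]
contact_force: [-1.2, -1.8, 15.4]
```

View pics/c8.png

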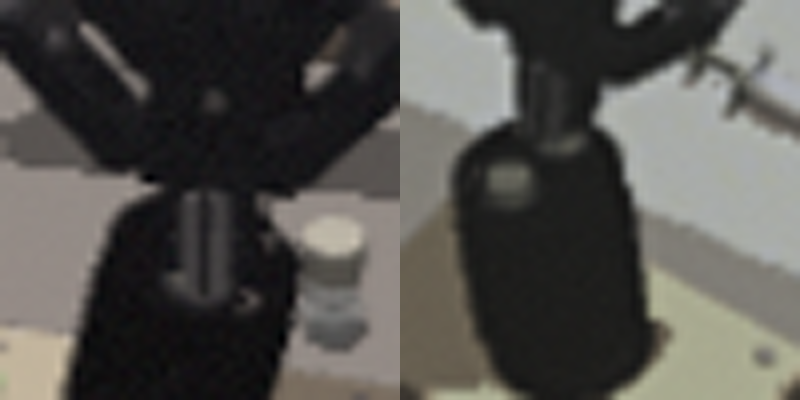

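The DOWN button is on its stop (z holds at 160.9 while the force rises to 15 N), and the UP button stands clear. Releasing, backing off and handing in.

```bash
python3 -m crank '{"travel":[[0,0,-0.08],[0,0,-0.1],[0,0,-0.2],[0,0,-0.4],[0,0,-0.5],[0,0,-0.5],[0,0,-0.3],[0,0,0],[0,0,0],[0,0,0],[0,0,0],[0,0,0]],"roll":[0,0,0,0,0,0,0,0,0,0,0,0]}'
python3 -c "
from cell import *
print(sign_off())"
```

```text
clock: 16.3
tool_pos: [513.6, 267.8, 261.0]
tcp_rot: [-3.14, 0.001, 1.571]
contact_force: [-0.5, 0.3, -0.6]
width: -0.2
gripper_force: 0.0
the job is handed in; nothing more can be done
None
```

I held the closed fingers over the vent lever, then over the plunger, for more than two seconds each, pressed DOWN to its stop at about 15 N, backed off and handed the job in at 16.3 s; no verdict came back, and I took no picture after letting go to confirm the button came back out.

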